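Clamp the sample tweezers in the chuck and hold them at the marked gap

ROBOT

A 6-joint arm with a two-finger parallel gripper is mounted at the origin on the work surface. World frame = base frame: x ahead of the robot, y to its left, z up, the work surface at z = 0. Lengths are in m, angles in rad, forces in N, time in s.
With the tool pointing down it reaches from about 0.25 to 0.775 m from the base axis. Payload 8.9 kg.
Tool frame: the origin (TCP) lies at the very end of the fingers, on their centre line; the grasp point (between the pads) lies 19 mm behind it; z points along the fingers, y is the line along which they close (so a half turn about z gives the same grasp; the last joint's range is limited). The gripper opens to 85 mm and grips with 20 to 120 N. Pads are 22 mm wide; open, the fingers measure 114 mm over their backs; the gripper's body (76 mm by 85 mm) begins 54 mm behind the grasp point. The pads swing forward as they close: fully open they stand 13 mm farther back than shut.
Start: joints at [-1.363, 0.291, -0.153, 1.127, 0, 1.431], TCP at [0.178, -0.494, 0.231] pointing down, gripper open.
Joint ranges: [-2.52, 2.52], [-0.91, 1.74], [-1.3, 1.37], [-1.96, 2.02], [-1.52, 1.47], [-3.14, 3.14]. Speed limits (rad/s): [2.22, 2.22, 2.79, 3.14, 3.14, 3.14].

INTERFACE

Orientations are given as a unit quaternion [w, x, y, z].
In Python, from cell import get_state, capture, bot gives the robot as it stands. The module is installed in compiled form; this text tells all that it offers.
- The arm moves only by the tool drive_tool, never from a script. Its arguments are lists of equal length, an entry for each row: "jaw": the finger opening in mm, from 0 to 85.4; "travel": the shift along the tool's x, y, z in mm, a list of three; "turn": the turn about the tool's z in rad. A call has 1 to 10 rows; each row shifts and turns the commanded pose from where the row before left it, along the tool's axes as they then stand; what a row does not reach is not made up. A row lasts 1/10 s, in which the tool goes at most 50 mm and 8.59 degrees, less where a joint would pass 70% of its speed; a pose out of reach is approached as far as the arm can. A call with a gripper value outside its range is refused whole. The fingers move at their own pace and stop on an object; the grip force is fixed at half the most. Time passes only in rows, so rows that do not move let the fingers close. It gives the time, the measured TCP pose, the force, the opening and the grip force at its end, in the units of the state.
- get_state(): the state, without advancing time (a new reading comes with each control period).
- capture(name): name is "scene" or "top" or "wrist"; returns a dict with "frame" (400x640x3 uint8, red, green, blue), "vertical_fov" (degrees; the focal length in pixels is half the picture's height over the tangent of half this angle, whatever the lens; pixels are square), "cx", "cy" (the principal point, pixels), "R" (3x3) and "t" (3): a world point X has camera coordinates R X + t; the wrist camera has in their place "tool_from_camera" (4x4, takes a point from camera to tool coordinates, whose origin is the TCP and whose axes are the flange's). Camera axes: x right, y down, z forward; pixel columns grow to the right and rows downward; lengths in m; the calibration is good to about 2 mm. A picture is of the moment at which its call begins: read the wrist's pose just before it. There is no depth.
- bot.job_done(): hands the job in; it is judged then, once.
The state is a dict: "time_s": time; "q": joint angles; "qvel": joint speeds; "joint_torque": joint torques, N m; "tcp_pos": TCP position; "eef_rot": TCP orientation; "force": force on the tool from outside, world axes, zero at the start; "moment": the same for the moment, N m; "finger_gap": finger opening in m; "finger_force": force on a finger pad.
Only numpy, scipy, OpenCV 4.12 (cv2) and the standard library are available. Lean on these libraries where they do the work, as an engineer would, in place of code of your own. Each camera call takes 0.05 s, during which the arm holds its last target. There are 200 camera calls.

TASK

The big sprung tweezers stand loose, tips up, in the little fixture chuck on the tray. First turn the chuck's crank handle clockwise (seen from above) until the three jaws grip the tweezers' shank firmly; then squeeze the two legs together until the inner face of the tip of the leg without the cross bar lines up with the pointer of the brass rider on that bar, without ever letting the tips meet, and finish while still holding the tweezers steadily squeezed at that mark, clamped upright in the chuck. Leave the compass bowl, the jars and the stopwatch where they are.

Things in the scene. Friction and masses are not known exactly. Their poses are not given: they have to be found in the camera images.
- chuck_face (a point): Centre of the chuck's flat top, on its vertical turning axis, 60 mm above the tray. The chuck is fixed: square black iron foot 96 x 96 x 18 mm, above it a dark round sleeve of 38 mm radius, 22 to 58 mm high. Three jaws stand on the top face round the tweezers' shank, up to 73 mm above the tray.
- sleeve (a joint): Turn of the chuck sleeve with its crank, rad: 0 open, grows clockwise seen from above, stop at 1.4; starts at 0 to 0.2. Drives the three jaws inward together, 2.5 mm per rad; they meet the shank at about 1.0 and grip firmly from about 1.2. Stiff (0.2 N m, some 2 N at the handle); stays where it is left.
- handle (a point): Top centre of the crank handle: an upright round black post, 16 mm in diameter, free to grasp from 44 to 108 mm above the tray (this point: 108 mm), 115 mm from the chuck's axis on a level 12 mm round arm out of the sleeve, 40 mm above the tray. Swings round the chuck's vertical axis with the sleeve; does not spin by itself.
- jaw0: One of the three steel jaws, 20 x 7 x 12 mm, sliding radially on the chuck's face (origin on the chuck's axis, at tray height, moving with the jaw).
- jaw1: The second jaw, like jaw0, 120 degrees round.
- jaw2: The third jaw, like jaw0.
- tweezers: Steel tweezers, 0.2 kg, 178 mm long, standing tips up; origin under the shank's foot, 23 mm above the tray. z up, y from right leg to left leg (squeeze direction), x towards the cross bar's side. Round shank 14 mm thick, loose in the bore (1 mm play, 37 mm deep); at 58 to 72 mm a yoke 34 mm wide; the legs hinge on it 68 mm above the origin, 10 mm either side of the middle.
- leg_left: The +y leg (origin at its hinge, x along it): sprung strip 12 mm wide, 5 mm thick, 110 mm long. Outside, 30 mm below the tip, a 16 mm long round finger rib stands out 4 mm: squeeze here. A bar at tip height goes out from this leg to +x, then crosses in -y past the right leg, 26 to 30 mm from the legs' middle plane; it moves with this leg and carries the rider.
- leg_right: The mirror-image -y leg, without the bar (origin at its hinge). Across the two ribs the open tweezers measure 48 mm; the ribs close 0.73 mm per mm of tip gap. Each leg is sprung, 4 N m/rad: squeezing at the ribs takes 3 N for a 24 mm gap, 5.5 N for 12 mm; let go, the legs spring open.
- tip_left (a point): Inner face of the left leg's tip, at its top end, 178 mm above the tweezers' origin (201 mm above the tray).
- tip_right (a point): Inner face of the right leg's tip, likewise. Open, the tips are 36 mm apart; the tip gap is the distance between these two points.
- rider (a joint): The marked tip gap, m: how far the rider's pointer stands from the left tip's inner face along the bar, towards the right leg; 0.012 to 0.024. Clamped on the bar, it does not slide in use. The squeeze is right when the tip gap equals this value.
- mark (a point): Pointer of the rider, at tip height, 18 mm to the +x side of the legs' middle plane. The rider is a brass block 8 x 7 x 9 mm on the bar with a 2 mm thick pointer 16 to 24 mm from the middle plane. Its y axis runs along the bar; the right leg's inner tip face must be level with this point along y.
- compass: Heavy brass compass bowl, 116 mm across, 50 mm high, origin at the centre of its underside; to be left alone.
- jar_a: Frosted glass sample jar with an aluminium cap, 58 mm across, 85 mm high, origin at the centre of its underside; to be left alone.
- jar_b: The second jar, like jar_a; to be left alone.
- stopwatch: Steel stopwatch lying face up, 52 mm across, 14 mm thick, origin at the centre of its underside; to be left alone.
Not all that is in view belongs to the job. Of the things that look like the tweezers, the largest one is meant.

How it is judged:
On the way:
1. the three jaws grip the shank of the still open tweezers (contact force between each of jaw0, jaw1, jaw2 and tweezers above 2 N and value of joint sleeve above 1 rad and distance between tip_left and tip_right above 0.03 m), for 0.2 s.
At the end, for the whole second after the job is handed in: Through the last second: right tip within 2.5 mm of the pointer along the bar; fingers press both legs (over 0.8 N) and these are still (under 0.1 rad/s); sleeve past 1.0 rad, jaws pressing the shank; tweezers within 5 mm of the chuck axis, not lifted 10 mm, tilted under 0.12 rad (y of tip_right in the frame of mark between -0.0025 and 0.0025 m and contact force between the fingers and leg_left above 0.8 N and contact force between the fingers and leg_right above 0.8 N and angular speed of each of leg_left, leg_right below 0.1 rad/s and value of joint sleeve above 1 rad and contact force between any of jaw0, jaw1, jaw2 and tweezers above 1 N and horizontal distance between tweezers and chuck_face below 0.005 m and height (world z) of tweezers below 0.033 m and angle between tweezers's own z axis and vertical below 0.12 rad); the arm keeps its last pose, push and grip.
It fails at once if the tips meet (gap under 4 mm) (distance between tip_left and tip_right below 0.004 m).
It fails at once if the compass bowl is disturbed (moved over 20 mm) (distance of compass from where it was at the start of the episode above 0.02 m).
It fails at once if the first jar is disturbed (moved over 20 mm) (distance of jar_a from where it was at the start of the episode above 0.02 m).
It fails at once if the second jar is disturbed (moved over 20 mm) (distance of jar_b from where it was at the start of the episode above 0.02 m).
It fails at once if the stopwatch is disturbed (moved over 20 mm) (distance of stopwatch from where it was at the start of the episode above 0.02 m).
It also fails if it takes over 51 s, if anything falls off the work surface, if the arm or the gripper's body presses on something with over 40 N, if the wrist force passes 120 N, or if a joint passes its speed limit or range.

## Working session

There is one attempt and no reset: what is moved stays moved. The work goes in short steps, Python scripts to look and compute and a tool call to move; the robot and the scene stay as the last step left them, time stands still between calls to the robot, and variables do not carry over. Pictures are saved under pics/ and viewed, at most 10 in all, crops included, and the job is handed in when it is done.

Besides the shell and the picture viewer there is one more tool, called after "Emit:" as a command line: name --pt "numbers of a row" for each row, then --argument value for the rest. drive_tool: Moves the arm, as the interface text tells. Its arguments: {"type":"object","properties":{"jaw":{"type":"array","items":{"type":"number"}},"travel":{"type":"array","items":{"type":"array","items":{"type":"number"}}},"turn":{"type":"array","items":{"type":"number"}}},"required":["jaw","travel","turn"]}

```bash
mkdir -p pics
cat > h.py <<'E'
import numpy as np, cv2
from cell import get_state, capture, bot
def ray(c,u,v):
    f=200/np.tan(np.radians(c["vertical_fov"])/2)
    d=np.array([(u-c["cx"])/f,(v-c["cy"])/f,1.])
    R=np.array(c["R"]);t=np.array(c["t"])
    return -R.T@t, R.T@d
def plane(c,u,v,z):
    o,d=ray(c,u,v); return o+d*(z-o[2])/d[2]
def proj(c,X):
    f=200/np.tan(np.radians(c["vertical_fov"])/2)
    p=np.array(c["R"])@np.array(X)+np.array(c["t"]); return p[:2]/p[2]*f+[c["cx"],c["cy"]]
E
python3 - <<'E'
from h import *
import pickle
s=get_state();print(s)
for n in("scene","top"):
    c=capture(n);pickle.dump(c,open(n+".pkl","wb"))
    cv2.imwrite(f"pics/{n}0.png",c["frame"][:,:,::-1]); print(n,c["vertical_fov"],c["cx"],c["cy"],-np.array(c["R"]).T@c["t"],np.array(c["R"]).round(3).tolist())
E
```

```text
{'time_s': 0.0, 'q': array([-1.36331567e+00,  2.91296710e-01, -1.54141125e-01,  1.12668488e+00,
       -3.57595764e-06,  1.43153084e+00]), 'qvel': array([ 7.06471390e-05,  1.34423588e-05, -7.51368980e-04,  1.13059748e-03,
        5.59182547e-04,  4.58632708e-04]), 'joint_torque': array([-1.26254081e-04, -5.37139070e+01,  3.31371367e+01,  1.58803153e-02,
       -1.27307208e-04,  1.52829080e-05]), 'tcp_pos': array([ 0.17834333, -0.49331021,  0.23071824]), 'eef_rot': array([-6.62745592e-04,  9.85008280e-01,  1.72505794e-01, -2.44024405e-05]), 'force': array([ 0.92974754, -0.26439241, -0.58498937]), 'moment': array([-0.03316457,  0.00036886, -0.04084529]), 'finger_force': 0.0, 'finger_gap': 0.08530462423401931}
scene 48.47525552765778 313.0864577098385 199.6025087383754 [0.9629315  0.49739349 1.04054   ] [[-0.742, 0.67, -0.015], [0.546, 0.591, -0.593], [-0.388, -0.448, -0.805]]
top 55.90047831283209 320.5473446233639 202.66738021420272 [ 0.33017261 -0.00156391  1.15478255] [[-0.06, -0.998, -0.001], [-0.976, 0.059, -0.211], [0.211, -0.012, -0.977]]
```

View pics/scene0.png

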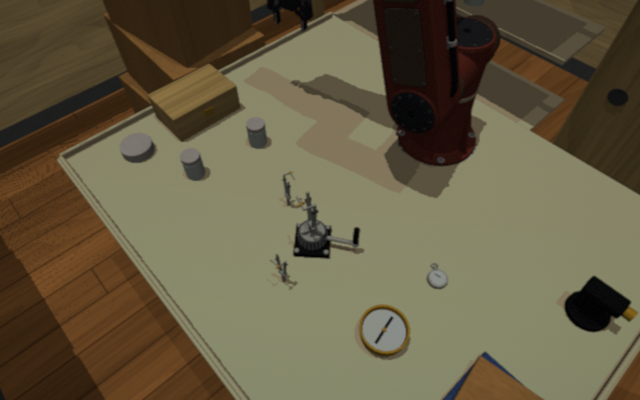

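View pics/top0.png

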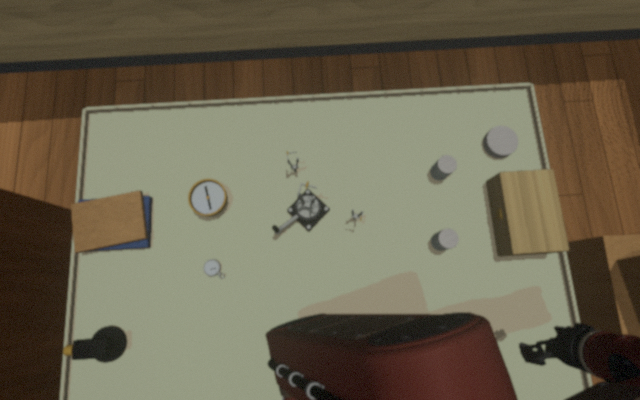

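The scene view shows the chuck at about (313,238), with the handle post at (356,237). The top view has the chuck at (308,208) and the handle at (277,230). I'll enlarge both around the chuck.

Run:
```python
from h import *
import pickle
s=pickle.load(open("scene.pkl","rb"));t=pickle.load(open("top.pkl","rb"))
f=lambda c,x,y:cv2.convertScaleAbs(cv2.resize(c["frame"][y:y+75,x:x+100,::-1],None,fx=6 if 0 else 4,fy=4,interpolation=cv2.INTER_CUBIC),alpha=1.4)
cv2.imwrite("pics/z0.png",np.hstack([f(s,270,185),f(t,255,165)]))
print(plane(t,308,208,.06),plane(s,313,232,.06),plane(t,277,230,.108),plane(s,356,230,.108))
```

```text
[0.55253988 0.02331977 0.06      ] [0.56018382 0.02868479 0.06      ] [0.4853335  0.11213797 0.108     ] [0.49759207 0.11950143 0.108     ]
```

View pics/z0.png

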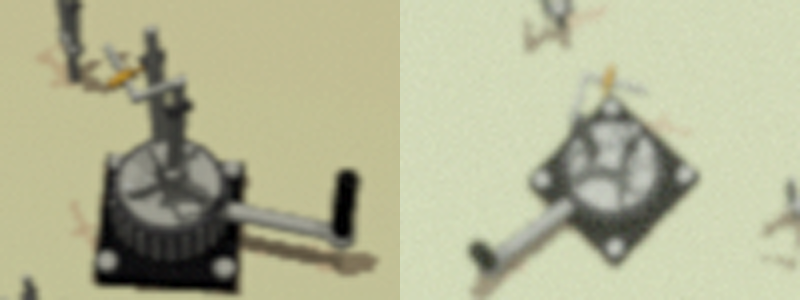

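```bash
cat >> h.py <<'E'
def tri(c1,p1,c2,p2):
    o1,d1=ray(c1,*p1);o2,d2=ray(c2,*p2)
    A=np.stack([d1,-d2],1);k=np.linalg.lstsq(A,o2-o1,rcond=None)[0]
    a,b=o1+d1*k[0],o2+d2*k[1]; return (a+b)/2,np.linalg.norm(a-b)
def wcam(s,c):
    from scipy.spatial.transform import Rotation as Ro
    T=np.eye(4);T[:3,:3]=Ro.from_quat(s["eef_rot"],scalar_first=True).as_matrix();T[:3,3]=s["tcp_pos"]
    M=np.linalg.inv(T@np.array(c["tool_from_camera"]));c["R"]=M[:3,:3];c["t"]=M[:3,3];return c
E
python3 - <<'E'
from h import *
import pickle
s=pickle.load(open("scene.pkl","rb"));t=pickle.load(open("top.pkl","rb"))
print("chuck",tri(t,(308,206.7),s,(312,230.7)))
print("handle",tri(t,(275,227),s,(356.3,228.5)))
print("elbow",tri(t,(301.2,184),s,(270+134/4,185+97/4)), "barend?",plane(t,316.2,188,.201))
print("compass",plane(t,208,198,.05),"watch",plane(t,213,268,.014))
E
```

```text
chuck (array([0.55759985, 0.02272638, 0.05642605]), np.float64(0.0012129890560955588))
handle (array([0.49412615, 0.11725726, 0.10860117]), np.float64(0.00026691950042552145))
elbow (array([0.59055776, 0.03392585, 0.19730001]), np.float64(0.0018155373121795898)) barend? [ 0.57579313 -0.0040854   0.201     ]
compass [0.60335708 0.32213562 0.05      ] watch [0.39655522 0.31717495 0.014     ]
```

Emit:
drive_tool --jaw '[85,85,85,85,85,85,85,85,85,85]' --pt "25.2 -23.3 -3" --pt "25.2 -23.3 -3" --pt "25.2 -23.3 -3" --pt "25.2 -23.3 -3" --pt "25.2 -23.3 -3" --pt "25.2 -23.3 -3" --pt "25.2 -23.3 -3" --pt "25.2 -23.3 -3" --pt "25.2 -23.3 -3" --pt "25.2 -23.3 -3" --turn '[0,0,0,0,0,0,0,0,0,0]'

```text
time_s: 1.1
tcp_pos: [0.3365, -0.1876, 0.2613]
eef_rot: [-0.0, 0.985, 0.172, -0.0]
force: [0.4, 0.0, -0.1]
finger_gap: 0.085
finger_force: 0.0
```

Emit:
drive_tool --jaw '[85,85,85,85,85,85,85,85,85,85]' --pt "25.2 -23.3 -3" --pt "25.2 -23.3 -3" --pt "25.2 -23.3 -3" --pt "25.2 -23.3 -3" --pt "25.2 -23.3 -3" --pt "25.2 -23.3 -3" --pt "25.2 -23.3 -3" --pt "25.2 -23.3 -3" --pt "25.2 -23.3 -3" --pt "25.2 -23.3 -3" --turn '[0,0,0,0,0,0,0,0,0,0]'

```text
time_s: 2.1
tcp_pos: [0.4943, 0.1173, 0.2911]
eef_rot: [0.0, 0.985, 0.173, -0.0]
force: [0.9, -1.6, 0.5]
finger_gap: 0.0853
finger_force: 0.0
```

Emit:
drive_tool --jaw '[85,85,85,85,85,85,85,85,85,85]' --pt "0 0 0" --pt "0 0 0" --pt "0 0 0" --pt "0 0 0" --pt "0 0 0" --pt "0 0 0" --pt "0 0 0" --pt "0 0 0" --pt "0 0 0" --pt "0 0 0" --turn '[-0.14,-0.14,-0.14,-0.14,-0.14,-0.14,-0.14,-0.14,-0.14,-0.14]'

```text
time_s: 3.1
tcp_pos: [0.4938, 0.1158, 0.291]
eef_rot: [-0.0, 0.64, 0.768, -0.0]
force: [0.3, 0.0, 0.1]
finger_gap: 0.0852
finger_force: 0.0
```

Emit:
drive_tool --jaw '[85,85,85,85,85]' --pt "0 0 0" --pt "0 0 0" --pt "0 0 0" --pt "0 0 0" --pt "0 0 0" --turn '[-0.14,-0.14,-0.14,0,0]'

```text
time_s: 3.6
tcp_pos: [0.4939, 0.1158, 0.2911]
eef_rot: [-0.0, 0.47, 0.883, -0.0]
force: [0.7, 0.1, 0.6]
finger_gap: 0.0854
finger_force: 0.0
```

Run:
```python
from h import *
import pickle
s=get_state();c=wcam(s,capture("wrist"));pickle.dump((s,c),open("w1.pkl","wb"))
cv2.imwrite("pics/w1.png",c["frame"][:,:,::-1])
print(s["tcp_pos"],s["eef_rot"],s["q"],np.array(c["tool_from_camera"]).round(3),c["vertical_fov"])
print("handle px",proj(c,[.494,.117,.108]),"chuck",proj(c,[.5576,.0227,.06]),proj(c,[.5576,.0227,.201]))
```

```text
[0.49391468 0.11581328 0.29109863] [-2.00113323e-04  4.70152283e-01  8.82585278e-01 -1.34378158e-04] [ 8.61263025e-02  2.31111020e-01 -7.63398264e-02  1.26382751e+00
 -7.59683955e-06  1.06505296e+00] [[-0.002 -0.957 -0.29   0.074]
 [ 1.    -0.001 -0.001  0.   ]
 [ 0.001 -0.29   0.957 -0.143]
 [ 0.     0.     0.     1.   ]] 60.852737489525396
handle px [317.32595927 172.80110432] chuck [317.45427461 256.05032834] [317.85050048 334.71518469]
```

View pics/w1.png

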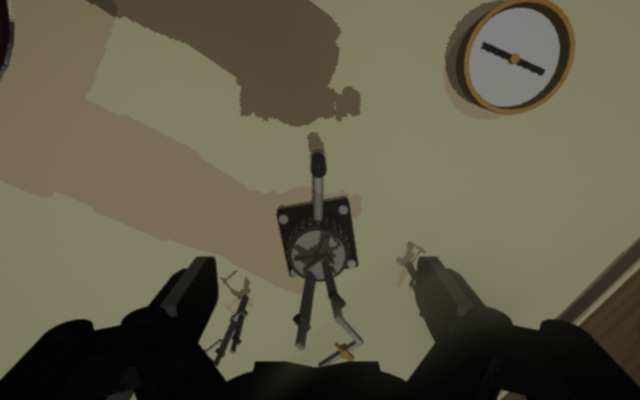

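The handle top is at about (318,174), within 2 px of the prediction (317,173). The chuck is at about (318,252) and the bar's brass rider at (345,352). I'll descend and grip the post.

Emit:
drive_tool --jaw '[85,85,85,85,85,85,85,85,85,85]' --pt "1 0 30" --pt "0 0 30" --pt "0 0 30" --pt "0 0 30" --pt "0 0 30" --pt "0 0 30" --pt "0 0 25" --pt "0 0 22" --pt "0 0 0" --pt "0 0 0" --turn '[0,0,0,0,0,0,0,0,0,0]'

```text
time_s: 4.65
tcp_pos: [0.4934, 0.1166, 0.0646]
eef_rot: [-0.0, 0.469, 0.883, -0.0]
force: [-0.0, 0.7, 1.2]
finger_gap: 0.0853
finger_force: 0.0
```

Emit:
drive_tool --jaw '[60,40,30,22,16,12,12,12,12,12]' --pt "0 0 0" --pt "0 0 0" --pt "0 0 0" --pt "0 0 0" --pt "0 0 0" --pt "0 0 0" --pt "0 0 0" --pt "0 0 0" --pt "0 0 0" --pt "0 0 0" --turn '[0,0,0,0,0,0,0,0,0,0]'

```text
time_s: 5.65
tcp_pos: [0.4939, 0.1168, 0.0648]
eef_rot: [0.0, 0.468, 0.884, 0.0]
force: [-0.6, 0.9, 4.4]
finger_gap: 0.0147
finger_force: 58.3
```

Emit:
drive_tool --jaw '[12,12,12,12,12,12,12,12,12,12]' --pt "-0.6 11.5 0" --pt "-0.6 11.5 0" --pt "-0.6 11.5 0" --pt "-0.6 11.5 0" --pt "-0.6 11.5 0" --pt "-0.6 11.5 0" --pt "-0.6 11.5 0" --pt "-0.6 11.5 0" --pt "-0.6 11.5 0" --pt "-0.6 11.5 0" --turn '[0.1,0.1,0.1,0.1,0.1,0.1,0.1,0.1,0.1,0.1]'

```text
time_s: 6.65
tcp_pos: [0.6034, 0.1273, 0.0648]
eef_rot: [-0.0, 0.836, 0.549, -0.0]
force: [-5.3, 1.1, 8.6]
finger_gap: 0.0143
finger_force: 58.9
```

Emit:
drive_tool --jaw '[12,12,12,12]' --pt "-0.3 5.7 0" --pt "-0.3 5.7 0" --pt "0 0 0" --pt "0 0 0" --turn '[0.05,0.05,0,0]'

```text
time_s: 7.05
tcp_pos: [0.6139, 0.122, 0.0648]
eef_rot: [-0.0, 0.861, 0.508, 0.0]
force: [-0.1, 2.9, 6.1]
finger_gap: 0.0144
finger_force: 58.7
```

Emit:
drive_tool --jaw '[12,12,12,12]' --pt "-0.3 5.7 0" --pt "0 0 0" --pt "0 0 0" --pt "0 0 0" --turn '[0.05,0,0,0]'

```text
time_s: 7.45
tcp_pos: [0.6186, 0.1191, 0.0648]
eef_rot: [-0.0, 0.874, 0.487, 0.0]
force: [-0.9, 1.5, 5.9]
finger_gap: 0.0147
finger_force: 58.7
```

Emit:
drive_tool --jaw '[12,12,12,12]' --pt "-0.3 5.7 0" --pt "0 0 0" --pt "0 0 0" --pt "0 0 0" --turn '[0.05,0,0,0]'

```text
time_s: 7.85
tcp_pos: [0.6233, 0.116, 0.0648]
eef_rot: [-0.0, 0.885, 0.465, 0.0]
force: [-1.6, 3.1, 5.3]
finger_gap: 0.0144
finger_force: 58.8
```

Emit:
drive_tool --jaw '[12,12,12,12]' --pt "-0.3 4 0" --pt "0 0 0" --pt "0 0 0" --pt "0 0 0" --turn '[0.035,0,0,0]'

```text
time_s: 8.25
tcp_pos: [0.6255, 0.1144, 0.0648]
eef_rot: [-0.001, 0.893, 0.45, 0.0]
force: [-4.6, 5.9, 8.4]
finger_gap: 0.0142
finger_force: 59.3
```

Run:
```python
from h import *
import pickle
im=[]
for n,x,y in(("scene",255,170),("top",255,150)):
    c=capture(n);pickle.dump(c,open(n+"1.pkl","wb"))
    im.append(cv2.convertScaleAbs(cv2.resize(c["frame"][y:y+75,x:x+100,::-1],None,fx=4,fy=4,interpolation=cv2.INTER_CUBIC),alpha=1.4))
cv2.imwrite("pics/z1.png",np.hstack(im))
```

```text
(no output)
```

View pics/z1.png

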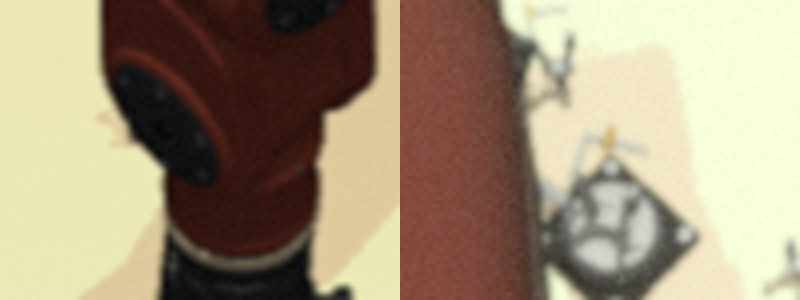

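The top view shows the bar's elbow, rider and end still in place, with the jaws closed in. The forearm hides the scene view. I'll release the crank, rise and go above the tweezers.

Emit:
drive_tool --jaw '[30,60,85,85,85,85,85,85,85,85]' --pt "0 0 0" --pt "0 0 0" --pt "0 0 0" --pt "0 0 0" --pt "0 0 -10" --pt "0 0 -45" --pt "0 0 -45" --pt "0 0 -45" --pt "0 0 -45" --pt "0 0 -45" --turn '[0,0,0,0,0,0,0,0,0,0]'

```text
time_s: 9.35
tcp_pos: [0.6258, 0.1128, 0.3022]
eef_rot: [0.0, 0.893, 0.449, 0.0]
force: [0.3, 0.5, 0.2]
finger_gap: 0.0852
finger_force: 0.0
```

Emit:
drive_tool --jaw '[85,85,85,85,85,85,85,85,85,85]' --pt "0 0 0" --pt "0 0 0" --pt "0 0 0" --pt "0 0 0" --pt "0 0 0" --pt "0 0 0" --pt "0 0 0" --pt "0 0 0" --pt "0 0 0" --pt "0 0 0" --turn '[-0.14,-0.14,-0.14,-0.14,-0.14,-0.14,-0.14,-0.14,-0.14,-0.14]'

```text
time_s: 10.35
tcp_pos: [0.6261, 0.1129, 0.3001]
eef_rot: [0.0, 0.391, 0.92, 0.0]
force: [-0.0, -0.1, -0.1]
finger_gap: 0.0852
finger_force: 0.0
```

Emit:
drive_tool --jaw '[85,85,85,85,85,85,85,85,85,85]' --pt "0 0 0" --pt "0 0 0" --pt "0 0 0" --pt "0 0 0" --pt "10 -37 0" --pt "10 -37 0" --pt "11 -36 0" --pt "0 0 0" --pt "0 0 0" --pt "0 0 0" --turn '[-0.11,-0.11,-0.11,-0.11,0,0,0,0,0,0]'

```text
time_s: 11.35
tcp_pos: [0.5581, 0.0219, 0.2998]
eef_rot: [0.0, 0.184, 0.983, 0.0]
force: [-0.2, -0.2, -0.1]
finger_gap: 0.0846
finger_force: 0.0
```

Run:
```python
from h import *
import pickle
s=get_state();c=wcam(s,capture("wrist"));pickle.dump((s,c),open("w2.pkl","wb"))
cv2.imwrite("pics/w2.png",cv2.convertScaleAbs(cv2.resize(c["frame"][100:350,220:420,::-1],None,fx=3,fy=3)[:600] if 0 else cv2.resize(c["frame"][150:350,190:450,::-1],None,fx=3,fy=3,interpolation=cv2.INTER_CUBIC),alpha=1.5))
print(s["tcp_pos"],s["eef_rot"],s["q"])
print("axis",proj(c,[.5576,.0227,.06]),proj(c,[.5576,.0227,.201]))
```

```text
[0.55806801 0.02193609 0.29979831] [4.34944487e-04 1.83761270e-01 9.82970795e-01 1.51629314e-04] [-9.17443734e-02  3.29627137e-01  8.05515193e-02  1.32082640e+00
  2.21104930e-04  2.77878813e-01]
axis [316.59188227 161.8423741 ] [316.90352435 197.95991629]
```

View pics/w2.png

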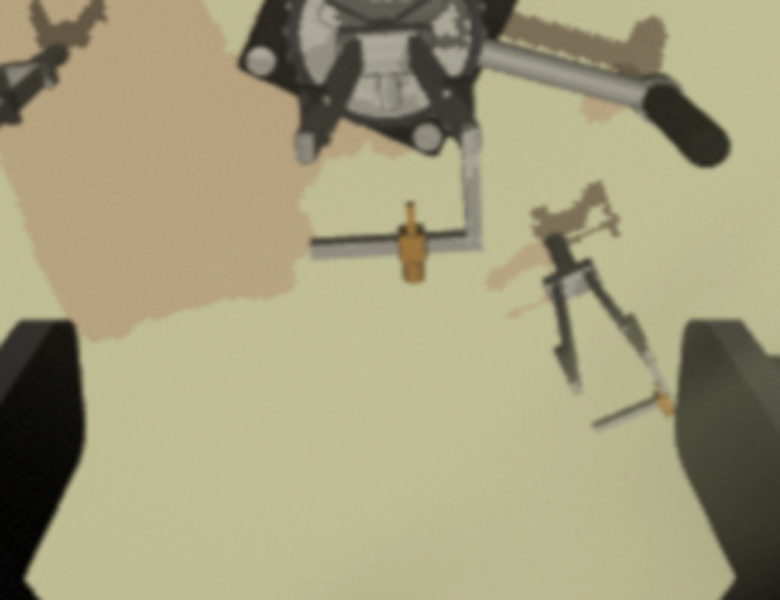

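The picture shows, in crop coordinates, the right tip at (307,150), the left tip at (470,135), the brass pointer at (410,204) and the bar running (312,245) to (480,240). The chuck grips and the crank has swung round.

Run:
```python
from h import *
import pickle
s,c=pickle.load(open("w2.pkl","rb"))
P={k:plane(c,190+(u+.5)/3-.5,150+(v+.5)/3-.5,.201) for k,(u,v) in dict(rin=(317,147),rout=(296,150),lin=(461,137),lout=(482,135),ptr=(410,204),b0=(312,248),b1=(470,241),elb=(480,248)).items()}
d=P["b1"]-P["b0"];yaw=np.arctan2(d[1],d[0]);print("y angle deg",np.degrees(yaw))
ey=np.array([np.cos(yaw),np.sin(yaw)]);ex=np.array([np.sin(yaw),-np.cos(yaw)])
for k,p in P.items(): q=p[:2]-[.5576,.0227];print(k,p[:2].round(4),"x",(q@ex*1e3).round(1),"y",(q@ey*1e3).round(1))
yt=np.degrees(2*np.arctan2(s["eef_rot"][2],s["eef_rot"][1]));print("tool yaw",yt)
hp=plane(c,190+690/3,150+140/3,.108);print("handle",hp,np.degrees(np.arctan2(hp[1]-.0227,hp[0]-.5576)))
```

```text
y angle deg 71.44793539169095
rin [0.5523 0.0076] x -0.2 y -16.0
rout [0.5511 0.0025] x 0.3 y -21.2
lin [0.5628 0.0416] x -1.1 y 19.6
lout [0.5642 0.0466] x -1.4 y 24.8
ptr [0.5747 0.0237] x 15.9 y 6.4
b0 [ 0.5768 -0.0038] x 26.6 y -19.0
b1 [0.5896 0.0344] x 26.6 y 21.2
elb [0.5923 0.0361] x 28.6 y 23.7
tool yaw 158.82215709950708
handle [0.62117821 0.11170242 0.108     ] 54.460167708116245
```

Emit:
drive_tool --jaw '[85,85,85,85,85,85,85,85,85,85]' --pt "0 0 0" --pt "1.5 2.4 0" --pt "0 0 30" --pt "0 0 30" --pt "0 0 30" --pt "0 0 30" --pt "0 0 20" --pt "0 0 11" --pt "0 0 0" --pt "0 0 0" --turn '[-0.045,0,0,0,0,0,0,0,0,0]'

```text
time_s: 12.4
tcp_pos: [0.5575, 0.0246, 0.149]
eef_rot: [0.0, 0.162, 0.987, 0.0]
force: [0.7, 0.5, 0.8]
finger_gap: 0.0849
finger_force: 0.0
```

Emit:
drive_tool --jaw '[70,60,55,52,50,48,46,44,42,42]' --pt "0 0 0" --pt "0 0 0" --pt "0 0 0" --pt "0 0 0" --pt "0 0 0" --pt "0 0 0" --pt "0 0 0" --pt "0 0 0" --pt "0 0 0" --pt "0 0 0" --turn '[0,0,0,0,0,0,0,0,0,0]'

```text
time_s: 13.4
tcp_pos: [0.5571, 0.0243, 0.1485]
eef_rot: [0.0, 0.162, 0.987, 0.0]
force: [-0.2, -0.5, 2.7]
finger_gap: 0.042
finger_force: 2.0
```

Emit:
drive_tool --jaw '[41,40,39,38,37,37,37,37]' --pt "0 0 0" --pt "0 0 0" --pt "0 0 0" --pt "0 0 0" --pt "0 0 0" --pt "0 0 0" --pt "0 0 0" --pt "0 0 0" --turn '[0,0,0,0,0,0,0,0]'

```text
time_s: 14.2
tcp_pos: [0.557, 0.0243, 0.1484]
eef_rot: [0.0, 0.162, 0.987, 0.0]
force: [0.6, -0.3, 5.0]
finger_gap: 0.0371
finger_force: 3.6
```

Run:
```python
from h import *
import pickle
s=get_state();c=wcam(s,capture("wrist"));pickle.dump((s,c),open("w3.pkl","wb"))
cv2.imwrite("pics/w3.png",cv2.convertScaleAbs(cv2.resize(c["frame"][200:400,190:450,::-1],None,fx=3,fy=3,interpolation=cv2.INTER_CUBIC),alpha=1.7,beta=20))
print(s["tcp_pos"],s["finger_gap"],s["finger_force"],s["force"])
```

```text
[0.55702536 0.02432106 0.14837722] 0.037133595486161484 3.573193922638893 [ 0.6302848  -0.28866005  5.01047737]
```

View pics/w3.png

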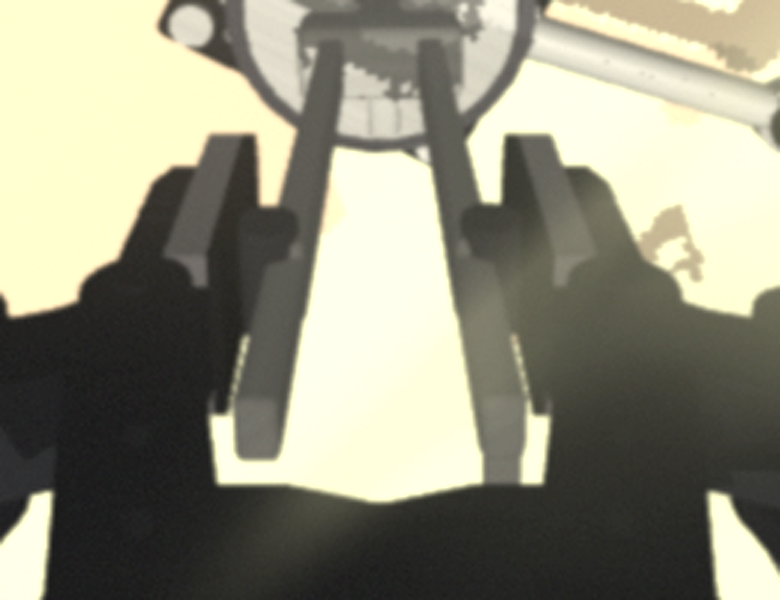

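The tweezers sit symmetrically between the pads. The tips' inner edges are at (278,430) and (483,430), and the body hides the rider. The force and opening match a gap of about 21 mm, so I'll close to the marked ~13.3 mm, a jaw opening of about 31.5 mm.

Emit:
drive_tool --jaw '[36,35,34,33,32.5,32,31.5,31.5,31.5,31.5]' --pt "0 0 0" --pt "0 0 0" --pt "0 0 0" --pt "0 0 0" --pt "0 0 0" --pt "0 0 0" --pt "0 0 0" --pt "0 0 0" --pt "0 0 0" --pt "0 0 0" --turn '[0,0,0,0,0,0,0,0,0,0]'

```text
time_s: 15.25
tcp_pos: [0.557, 0.0243, 0.1485]
eef_rot: [0.0, 0.162, 0.987, 0.0]
force: [-0.4, 0.7, 6.8]
finger_gap: 0.0321
finger_force: 5.2
```

Run:
```python
from h import *
import pickle
s3,c3=pickle.load(open("w3.pkl","rb"))
g=lambda c,u,v:plane(c,190+(u+.5)/3-.5,200+(v+.5)/3-.5,.201)
print("gap3",np.linalg.norm(g(c3,279,430)-g(c3,484,430)))
s=get_state();c=wcam(s,capture("wrist"));t=capture("top");sc=capture("scene")
print(s["finger_gap"],s["finger_force"],s["force"],s["tcp_pos"])
X=[.5747,.0237,.201];print(proj(t,X),proj(sc,X))
z=lambda f,x,y,w,h,k:cv2.resize(f[y:y+h,x:x+w,::-1],None,fx=k,fy=k,interpolation=cv2.INTER_CUBIC)
a=cv2.convertScaleAbs(z(c["frame"],220,250,200,120,4),alpha=1.7,beta=20)
def cr(c,k=5):
    u,v=proj(c,X).astype(int);return cv2.convertScaleAbs(z(c["frame"],max(u-50,0),v-15,100,30,4),alpha=1.4)
cv2.imwrite("pics/w4.png",np.vstack([a,np.hstack([cr(t),cr(sc)])]))
```

```text
gap3 0.021695607598134742
0.03206544287231225 5.239261239767075 [-0.37028112  0.7440397   6.77679246] [0.5570433  0.0243047  0.14851738]
[305.59343911 189.02873199] [306.02845261 202.02363477]
```

View pics/w4.png

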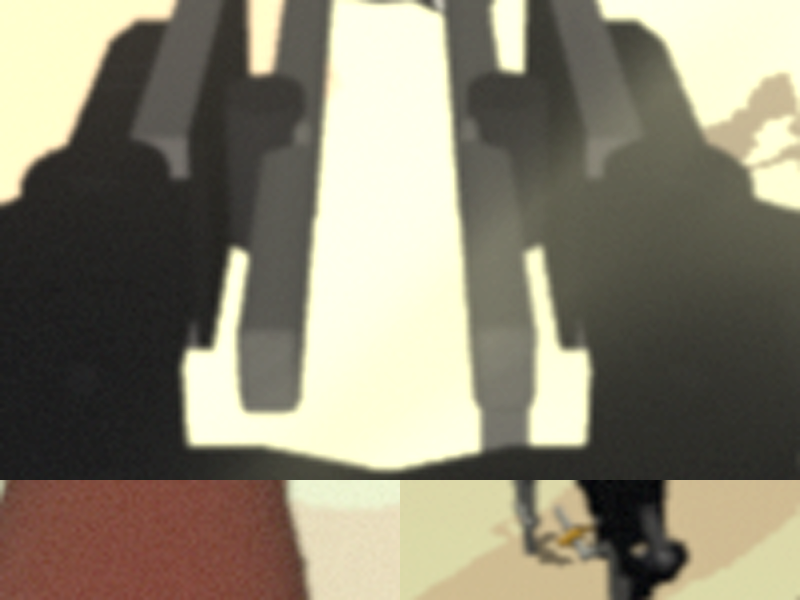

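The tips' inner edges are at (302,400) and (474,400), giving a gap of about 13.9 mm against the mark's 13.3 mm. One small nudge, settle, then hand in.

Emit:
drive_tool --jaw '[31.2,31,31,31,31,31,31,31,31,31]' --pt "0 0 0" --pt "0 0 0" --pt "0 0 0" --pt "0 0 0" --pt "0 0 0" --pt "0 0 0" --pt "0 0 0" --pt "0 0 0" --pt "0 0 0" --pt "0 0 0" --turn '[0,0,0,0,0,0,0,0,0,0]'

```text
time_s: 16.4
tcp_pos: [0.557, 0.0243, 0.1485]
eef_rot: [0.0, 0.162, 0.987, 0.0]
force: [-0.1, 0.1, 6.4]
finger_gap: 0.0308
finger_force: 5.4
```

Run:
```python
from h import *
s=get_state();print(s["finger_gap"],s["finger_force"],s["force"])
print(bot.job_done())
```

```text
0.030798935743483507 5.385778695344925 [-0.0775162   0.10772566  6.41773208]
the job is handed in; nothing more can be done
None
```

I handed the job in with the crank turned about 1.2 rad and the tweezers held squeezed at an estimated tip gap of 12.5–13.5 mm, against about 13.3 mm measured for the rider; the gripper hid the rider in the final view, and no verdict was returned.

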